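# Bridge the hob with the griddle plate and set the grill press on it

### The job

Get the griddle ready: slide the griddle plate along the pan supports, without lifting it off them, until it lies square across the gap between the two supports with its middle over the middle of the gap. Then take the grill press by its handle and set it down gently in the middle of the plate, its length along the plate's length. Leave the pepper mill and the mug where they are.

Things in the scene. Friction and masses are not known exactly. Their poses are not given: they have to be found in the camera images.
- hob: Fixed table-top gas hob, steel, 660 mm long (y) by 340 mm deep (x), two black knobs on its -x face. Two black pan supports (grates) side by side, at its +y and -y ends, tops level 105 mm above the worktop; each covers 35 to 295 mm from the hob's middle along y and 130 mm either side along x. Origin: middle of its underside on the worktop, z up. Shifted and a little turned each run.
- hob_gap (a point): Middle of the open gap, 70 mm wide, between the two pan supports, at the height of their tops (105 mm above the worktop). Axes as the hob's: y runs across the gap from one support to the other, x along the gap.
- plate: Loose flat griddle plate, bare aluminium with a thin dark groove line on top, 200 mm long (y), 110 wide (x), 10 thick, about 0.6 kg; plain upright edges. Origin: middle of its underside, z up. Starts flat on either pan support, its middle 175 to 195 mm from the gap's, its length along the hob's within 0.2 rad. Slides with metal friction and stops when not pushed.
- press: Loose grill press: plain steel base 100 mm long (y), 80 wide (x), 12 thick, with a wooden bar handle over it, about 0.65 kg. Origin: middle of its underside, z up. Starts standing on the other pan support, about 185 mm from the middle of the gap, up to 0.4 rad askew to the hob.
- press_grip (a point): Middle of the press's wooden handle, 60 mm above the press's underside. The handle is a bar 90 mm long (along the press's y), 20 wide (x) and 18 high, 39 mm clear of the base, on two thin posts. Axes as the press's.
- mill: Bystander: dark wooden pepper mill, 135 mm tall, 56 mm across the foot, on the worktop on the far side of the hob from the robot. Origin: middle of its underside.
- mug: Bystander: white mug, 90 mm tall, 80 mm across, on the worktop on the far side of the hob from the robot. Origin: middle of its underside.
There are look-alikes about, which are no part of the job. There is more than one size of the plate; the job needs the larger.

How it is judged:
By the outcome, as a careful person would: the job done as asked, in the order asked, and still so for the second after the job is handed in, with the robot touching nothing.
It also fails if it takes over 51 s, if anything falls off the work surface, if the arm or the gripper's body presses on something with over 40 N, if the wrist force passes 120 N, or if a joint passes its speed limit or range.

### The arm

A 7-joint arm with a two-finger parallel gripper is mounted at the origin on the work surface. World frame = base frame: x ahead of the robot, y to its left, z up, the work surface at z = 0. Lengths are in m, angles in rad, forces in N, time in s.
With the tool pointing down it reaches from about 0.425 to 0.925 m from the base axis. Payload 6.8 kg.
Tool frame: the origin (TCP) lies on the mounting face of the last link; the fingertips stand 173 mm ahead of it and the grasp point (between the pads) lies 155 mm ahead of it; z points along the fingers, y is the line along which they close (so a half turn about z gives the same grasp; the last joint's range is limited). The gripper opens to 85 mm and grips with 20 to 120 N. Pads are 22 mm wide; open, the fingers measure 114 mm over their backs; the gripper's body (76 mm by 85 mm) begins 54 mm behind the grasp point. The pads swing forward as they close: fully open they stand 13 mm farther back than shut.
Start: joints at [-1.272, 0.477, 0.022, 1.555, -0.011, 1.109, -0.083], TCP at [0.267, 0.62, 0.405] pointing down, gripper open.
Joint ranges: [-2.96, 2.96], [-0.34, 2.1], [-1.41, 1.46], [0.24, 2.44], [-1.37, 4.51], [0.17, 1.92], [-2.96, 2.96]. Speed limits (rad/s): [2.39, 2.39, 3.14, 3.14, 3.14, 3.14, 3.14].

### API

Orientations are given as a unit quaternion [w, x, y, z].
In Python, from station import bot gives the robot as it stands. The module is installed in compiled form; this text tells all that it offers.
- The arm moves only by the shell command python3 -m pendant 'ROWS' [FORCE]. ROWS is JSON, a list of rows, each a list of 5 numbers: the finger opening in m, from 0 to 0.0854, then the shift along the tool's x, y, z in m, then the turn about the tool's z in degrees. In form: [[jaw, x, y, z, yaw], ...]. A call has 1 to 12 rows; each row shifts and turns the commanded pose from where the row before left it, along the tool's axes as they then stand; what a row does not reach is not made up. A row lasts 1/12 s, in which the tool goes at most 41.7 mm and 7.16 degrees, less where a joint would pass 70% of its speed; a pose out of reach is approached as far as the arm can. A call with a gripper value outside its range is refused whole. The fingers move at their own pace and stop on an object; FORCE is the grip in N (left out, the last holds). Time passes only in rows, so rows that do not move let the fingers close. It gives the time, the measured TCP pose, the force, the opening and the grip force at its end, in the units of the state.
- bot.get_obs(): the state, without advancing time (a new reading comes with each control period).
- bot.read_camera(name): name is "scene" or "side" or "wrist"; returns (picture, depth): 384x512x3 uint8, blue, green, red; 384x512 float32, m along the optical axis (not along the pixel's ray), 0 where there is no reading.
- bot.camera_model(name): a dict with "intrinsics" (3x3 intrinsics, pixels), "dist_coeffs" ([k1, k2, p1, p2, k3] as OpenCV has them; the pictures are not rectified), "R" (3x3) and "t" (3): a world point X has camera coordinates R X + t. Camera axes: x right, y down, z forward; pixel columns grow to the right and rows downward; lengths in m; the calibration is good to about 2 mm. A picture is of the moment at which its call begins: read the wrist's pose just before it. camera_model takes no time and is no camera call; for the wrist camera it gives the pose at the moment of the call.
- bot.hand_in(): hands the job in; it is judged then, once.
Trained networks look in the newest picture that a camera, given by its name, has taken for a name from the list of things; names that differ only in an ending like _2 or _b are one class to them, and where a whole thing is asked for, a point or a joint stands for the part that bears it (a point fixed in the world has none). Each returns a list of dicts, best first, with "score" (0 to 1); they miss things now and then, are a little off and sometimes report something else, mostly with a low value. They report only what shows in the picture. A call takes as long as a camera call. They do not tell look-alikes from the thing itself.
- bot.boxes_of(name, camera): "at" ([column, row] in pixels, amid what is visible of it).
- bot.trace(name, camera): "mask" (384x512 bool, what is visible of it) and "at" ([column, row] in pixels, amid what is visible of it).
- bot.pinpoint(name, camera): "at" ([column, row] in pixels: a listed point, or the origin of a listed thing).
The state is a dict: "t": time; "q": joint angles; "joint_vel": joint speeds; "joint_torque": joint torques, N m; "eef_pos": TCP position; "tool_rot": TCP orientation; "contact_force": force on the tool from outside, world axes, zero at the start; "torque": the same for the moment, N m; "gripper_width": opening from 0.0 (shut) to 1.0 (fully open); "grasp_force": force on a finger pad.
Only numpy, scipy, OpenCV 4.12 (cv2) and the standard library are available. Lean on these libraries where they do the work, as an engineer would, in place of code of your own. Each camera call takes 0.05 s, during which the arm holds its last target. There are 200 camera calls.

## Working session

There is one attempt and no reset: what is moved stays moved. The work goes in short steps, Python scripts to look and compute and a shell command to move; the robot and the scene stay as the last step left them, time stands still between calls to the robot, and variables do not carry over. Pictures are saved under pics/ and viewed, at most 10 in all, crops included, and the job is handed in when it is done.

```bash
mkdir -p pics
cat > h.py <<'E'
import numpy as np,cv2
from station import bot
def look(cam):
    m=bot.camera_model(cam); im,d=bot.read_camera(cam); return m,im,d
def ray(m,px):
    K=np.array(m["intrinsics"],float);D=np.array(m["dist_coeffs"],float)
    u=cv2.undistortPoints(np.array(px,float).reshape(-1,1,2),K,D)[:,0]
    R=np.array(m["R"]);t=np.array(m["t"]).ravel()
    return -R.T@t, np.c_[u,np.ones(len(u))]@R
def onz(m,px,z):
    c,r=ray(m,px); return c+r*((z-c[2])/r[:,2])[:,None]
def cloud(m,d,mask):
    v,u=np.nonzero(mask&(d>0)); c,r=ray(m,np.c_[u,v]); return c+r*d[v,u][:,None]
def rect(m,d,mask,zlo,zhi):
    P=cloud(m,d,mask); P=P[(P[:,2]>zlo)&(P[:,2]<zhi)]
    (c,s,a)=cv2.minAreaRect((P[:,:2]*1000).astype(np.float32)); 
    a=a if s[1]<s[0] else a+90   # a = direction of long side, deg from x
    return np.round(c,1),np.round(sorted(s),1),round(a%180,2),len(P),np.round(np.median(P[:,2]),4)
E
python3 - <<'E'
from h import *
o=bot.get_obs();print(o['t'],o['eef_pos'],o['tool_rot'])
for c in ("scene","side"):
    m,im,d=look(c); 
    for n in ("plate","press","hob","mill","mug"):
        for r in bot.trace(n,c)[:3]:
            a=r['at'];print(c,n,round(r['score'],2),np.round(a),int(r['mask'].sum()))
            try: print(rect(m,d,r['mask'],-.01,.4))
            except Exception as e: print(e)
    for n in ("hob_gap","press_grip"):
        for r in bot.pinpoint(n,c)[:3]: print(c,n,round(r['score'],2),np.round(r['at'],1),onz(m,r['at'],.105 if n=="hob_gap" else .165))
    cv2.imwrite(f"pics/{c}.png",im)
E
```

```text
0.0 [0.26696085 0.61966205 0.40372425] [-1.16294667e-04  2.01997478e-01  9.79385609e-01 -9.13530239e-04]
scene plate 0.96 [135. 243.] 1159
(array([ 392.8, -452.7]), array([ 84.4, 148.5]), 62.47, 1153, np.float64(0.0064))
scene plate 0.95 [206. 183.] 1979
(array([ 461.3, -198.5]), array([112.7, 200.7]), 80.87, 1972, np.float64(0.1151))
scene plate 0.37 [300. 129.] 650
(array([529.6, 162. ]), array([ 78.1, 102.4]), 79.74, 643, np.float64(0.1179))
scene press 0.9 [302. 134.] 655
(array([517.2, 162.4]), array([ 97.3, 104. ]), 172.62, 648, np.float64(0.1179))
scene hob 0.55 [257. 183.] 15059
(array([507.3,  13.6]), array([435. , 717.1]), 81.99, 14992, np.float64(0.0668))
scene mill 0.93 [336. 198.] 508
(array([761.5,  86.8]), array([50.4, 80.2]), 72.09, 506, np.float64(0.0658))
scene mug 0.6 [280. 236.] 914
(array([ 721.1, -146.1]), array([ 75.8, 162. ]), 146.08, 912, np.float64(0.0494))
scene hob_gap 0.84 [259.4 160.8] [[ 0.50839986 -0.0167206   0.105     ]]
side plate 0.79 [223. 242.] 2495
(array([ 470.4, -183.3]), array([124. , 236.8]), 81.64, 2482, np.float64(0.1142))
side plate 0.67 [258. 343.] 1736
(array([ 395. , -452.9]), array([ 84.3, 146.1]), 62.37, 1725, np.float64(0.0066))
side press 0.97 [182. 152.] 678
(array([534.9, 203.4]), array([ 79.9, 192.5]), 81.12, 677, np.float64(0.1174))
side mill 0.88 [254. 152.] 421
(array([769.6,  99.8]), array([ 46. , 111.3]), 54.41, 421, np.float64(0.0685))
side mug 0.59 [289. 197.] 890
(array([ 729.5, -161.2]), array([ 82.5, 104.8]), 102.28, 885, np.float64(0.0543))
side hob_gap 0.92 [207.2 190.1] [[ 0.51335556 -0.0143695   0.105     ]]
side hob_gap 0.53 [254.6 162.5] [[ 0.69838359 -0.00194145  0.105     ]]
side press_grip 0.83 [184.3 138.5] [[0.54211871 0.16724077 0.165     ]]
```

View pics/scene.png

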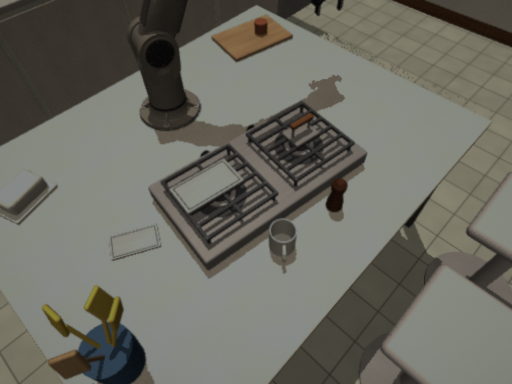

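View pics/side.png

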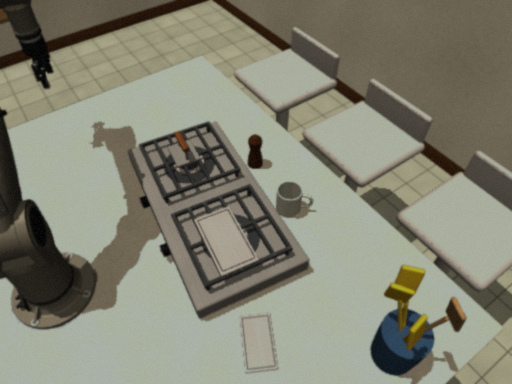

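The scene view shows the large plate on the −y support at about (206,183), the press on the +y support at (302,128), and the small look-alike plate on the worktop at (135,243). The side view agrees: plate (225,240), press (183,145). Next I need a better hob pose.

```bash
cat > hob.py <<'E'
from h import *
from scipy.optimize import minimize
S=[]
for c in ("scene","side"):
    m,im,d=look(c); P=cloud(m,d,np.ones_like(d,bool))
    P=P[(abs(P[:,0]-.51)<.25)&(abs(P[:,1]+.015)<.42)&(P[:,2]<.14)]; S.append(P)
    h,e=np.histogram(P[:,2],np.arange(0,.13,.005)); print(c,h)
    g=P[(P[:,2]>.101)&(P[:,2]<.109)]
    print(c,'grate',cv2.minAreaRect((g[:,:2]*1000).astype(np.float32)))
    b=P[(P[:,2]>.03)&(P[:,2]<.095)&(P[:,0]<.72)]
    # robust template fit on grate outline, percentiles per angle
    best=[]
    for a in np.arange(-14,0,.25):
        r=np.deg2rad(a);ux=np.array([np.cos(r),np.sin(r)]);uy=np.array([-ux[1],ux[0]])
        X=g[:,:2]@ux;Y=g[:,:2]@uy
        x0,x1=np.percentile(X,[.7,99.3]);y0,y1=np.percentile(Y,[.7,99.3])
        best.append(((x1-x0)*(y1-y0),a,x1-x0,y1-y0,(x0+x1)/2*ux+(y0+y1)/2*uy))
    print(c,min(best,key=lambda t:t[0]))
E
python3 hob.py; sed -i 's/^E$//' h.py
```

```text
scene [3354  378   98  148  181  174  191  191  183  209  231  281 3359 5628
  411  238  115  112  316  748 2019 1233 1015 1415   50]
scene grate ((560.9483642578125, -20.002288818359375), (595.2471313476562, 366.8506774902344), 81.68331909179688)
scene (np.float64(0.15467016893931695), np.float64(-8.0), np.float64(0.26226032383160447), np.float64(0.5897581711163813), array([ 0.51081306, -0.01332151]))
side [4430  574  126  151  154  175  159  174  198  195  231  312 4812 6236
  353  164  107  121  326  606 2149 1126 1734 1194   46]
side grate ((562.81982421875, -19.533538818359375), (595.732177734375, 362.890380859375), 81.92832946777344)
side (np.float64(0.15387000065954268), np.float64(-8.0), np.float64(0.2607039432924879), np.float64(0.5902097172612133), array([ 0.51256052, -0.0133858 ]))
```

```bash
python3 -m pendant '[[0.06,0,0,0,-7],[0.06,-0.03,-0.02,0,-7],[0.06,-0.035,-0.02,0,-1],[0.06,-0.035,-0.02,0,0],[0.06,-0.035,-0.02,0,0],[0.06,-0.02,-0.035,0,0],[0.06,0,-0.04,0,0],[0.06,0,-0.04,0,0],[0.06,0,-0.04,0,0],[0.06,0,-0.04,0,0],[0.06,0,-0.04,0,0],[0.06,0,-0.04,0,0]]'
```

```text
t: 1.9
eef_pos: [0.3646, 0.2403, 0.4048]
tool_rot: [0.0, 0.072, 0.997, 0.0]
contact_force: [1.8, -0.3, -0.2]
gripper_width: 0.704
grasp_force: 0.0
```

```bash
python3 -m pendant '[[0.06,-0.037,-0.015,0,-0.3],[0.06,-0.037,-0.015,0,0],[0.06,-0.037,-0.015,0,0],[0.06,0,-0.04,0,0],[0.06,0,-0.04,0,0],[0.06,0,-0.04,0,0],[0.06,0,-0.04,0,0],[0.06,0,-0.04,0,0],[0.06,0,-0.04,0,0],[0.06,0,-0.04,0,0],[0.06,0,-0.04,0,0],[0.06,0,-0.04,0,0]]'
cat > st.py <<'E'
import sys
from h import *
G=np.array([.5117,-.0134]);A=np.deg2rad(-8.0)
ux=np.array([np.cos(A),np.sin(A)]);uy=np.array([-ux[1],ux[0]])
def hobxy(p): p=np.array(p)[:2]-G; return np.round(1000*np.array([p@ux,p@uy]),1)
def tool():
    o=bot.get_obs(); w,x,y,z=o['tool_rot']; 
    ty=np.degrees(np.arctan2(1-2*(x*x+z*z),2*(x*y-w*z)))
    print('t',round(o['t'],2),'tcp',np.round(o['eef_pos'],4),'hob',hobxy(o['eef_pos']),'toolY deg',round(ty,2),'F',np.round(o['contact_force'],1),'w',round(o['gripper_width'],3))
def thing(n,c,zlo,zhi,near=None):
    m,im,d=look(c)
    for r in bot.trace(n,c)[:3]:
        try:
            x=rect(m,d,r['mask'],zlo,zhi); print(c,n,round(r['score'],2),'hob',hobxy(x[0]/1000),'size',x[1],'yaw rel',round((x[2]-82+90)%180-90,2),'z',x[4])
        except Exception as e: print('few')
    return m,im,d
E
python3 - <<'E'
from st import *
tool(); m,im,d=thing('plate','wrist',.110,.120); cv2.imwrite('pics/w1.png',im)
E
```

```text
t: 2.9
eef_pos: [0.4177, -0.1764, 0.4052]
tool_rot: [0.001, 0.07, 0.998, 0.0]
contact_force: [1.7, -0.1, 0.5]
gripper_width: 0.702
grasp_force: 0.0
t 2.9 tcp [ 0.4177 -0.1764  0.4052] hob [ -70.4 -174.5] toolY deg 82.0 F [ 1.7 -0.1  0.5] w 0.702
wrist plate 0.91 hob [-508.6  -57.9] size [0. 0.] yaw rel 8.0 z nan
wrist plate 0.61 hob [ -24.3 -189.9] size [110.6 199.1] yaw rel -0.83 z 0.1162
  return _methods._mean(a, axis=axis, dtype=dtype,
  ret = ret.dtype.type(ret / rcount)
```

```bash
python3 -m pendant '[[0.06,0.017,-0.008,0.01,0],[0.06,0.017,-0.008,0.02,0],[0.06,0,0,0.03,0],[0.06,0,0,0.03,0],[0.06,0,0,0.02,0],[0.06,0,0,0.01,0],[0.06,0,0,0.005,0],[0.06,0,0,0.004,0],[0.06,0,0,0,0]]'
python3 - <<'E'
from st import *
tool(); m,im,d=look('side'); cv2.imwrite('pics/s2.png',cv2.resize(im[150:330,130:330],None,fx=3,fy=3))
E
```

```text
t: 3.75
eef_pos: [0.3828, -0.1854, 0.2756]
tool_rot: [-0.0, 0.07, 0.998, 0.0]
contact_force: [1.0, 0.1, -1.6]
gripper_width: 0.706
grasp_force: 0.0
t 3.75 tcp [ 0.3828 -0.1854  0.2756] hob [-103.7 -188.3] toolY deg 82.01 F [ 1.   0.1 -1.6] w 0.706
```

View pics/s2.png

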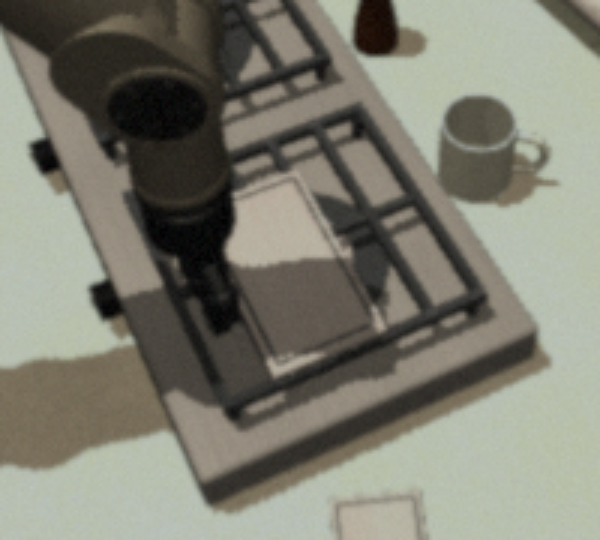

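The fingertips sit just beside the near long edge of the plate, around (225,320) in the crop. I'll push it along +x of the hob.

```bash
python3 -m pendant '[[0.06,-0.005,-0.001,0,0],[0.06,-0.004,-0.001,0,0],[0.06,-0.004,0,0,0],[0.06,-0.004,0,0,0],[0.06,-0.004,0,0,0],[0.06,-0.004,0,0,0],[0.06,-0.004,0,0,0],[0.06,-0.003,0,0,0],[0.06,-0.003,0,0,0],[0.06,-0.002,0,0,0],[0.06,0,0,0,0]]'
python3 - <<'E'
from st import *
tool(); thing('plate','scene',.110,.120)
E
```

```text
t: 4.72
eef_pos: [0.4177, -0.1926, 0.2753]
tool_rot: [-0.002, 0.07, 0.998, 0.001]
contact_force: [-6.0, 1.3, 2.4]
gripper_width: 0.7
grasp_force: 3.0
t 4.72 tcp [ 0.4177 -0.1926  0.2753] hob [ -68.1 -190.6] toolY deg 81.96 F [-6.   1.3  2.4] w 0.7
scene plate 0.96 hob [  -2.2 -188.8] size [112.  201.1] yaw rel 0.53 z 0.115
scene plate 0.73 hob [-508.6  -57.9] size [0. 0.] yaw rel 8.0 z nan
  return _methods._mean(a, axis=axis, dtype=dtype,
  ret = ret.dtype.type(ret / rcount)
```

```bash
python3 -m pendant '[[0.06,-0.002,0,0,0],[0.06,0,0,0,0],[0.06,0.015,0,0,0],[0.06,0,0,-0.03,0],[0.06,0,0,-0.03,0],[0.06,-0.02,-0.034,0,0],[0.06,-0.02,-0.034,0,0],[0.06,-0.02,-0.034,0,0],[0.06,-0.02,-0.034,0,0],[0.06,0,0,0,7],[0.06,0,0,0,7],[0.06,0,0,0,7]]'
python3 -m pendant '[[0.06,0,0,0,7],[0.06,0,0,0,7],[0.06,0,0,0,7],[0.06,0,0,0,7],[0.06,0,0,0,7],[0.06,0,0,0,7],[0.06,0,0,0,7],[0.06,0,0,0,7],[0.06,0,0,0,7],[0.06,0,0,0,6],[0.06,0,0,0,0]]'
python3 - <<'E' 2>/dev/null
from st import *
tool(); thing('plate','scene',.110,.120); thing('plate','side',.110,.120)
E
```

```text
t: 5.82
eef_pos: [0.4667, -0.3379, 0.3358]
tool_rot: [0.0, 0.254, 0.967, -0.0]
contact_force: [-0.1, 0.4, -0.8]
gripper_width: 0.706
grasp_force: 0.0
t: 6.73
eef_pos: [0.4671, -0.3365, 0.3357]
tool_rot: [0.0, 0.756, 0.655, -0.0]
contact_force: [0.4, 0.1, 0.3]
gripper_width: 0.705
grasp_force: 0.0
t 6.73 tcp [ 0.4671 -0.3365  0.3357] hob [   0.8 -326.1] toolY deg -8.16 F [0.4 0.1 0.3] w 0.705
scene plate 0.94 hob [  -2.  -189.4] size [113.  201.2] yaw rel -0.05 z 0.1151
scene plate 0.59 hob [-508.6  -57.9] size [0. 0.] yaw rel 8.0 z nan
side plate 0.79 hob [  -1.2 -189.2] size [109.8 202.9] yaw rel -0.11 z 0.1143
side plate 0.56 hob [-508.6  -57.9] size [0. 0.] yaw rel 8.0 z nan
```

```bash
python3 -m pendant '[[0.06,0,0,0.025,-0.2],[0.06,0,-0.001,0.02,0],[0.06,0,0,0.01,0],[0.06,0.005,0,0.005,0],[0.06,0.01,0,0,0],[0.06,0.008,0,0,0],[0.06,0.006,0,0,0],[0.06,0.008,0,0,0],[0.06,0.01,0,0,0],[0.06,0.012,0,0,0],[0.06,0.012,0,0,0],[0.06,0.012,0,0,0]]'
python3 -m pendant '[[0.06,0.012,0,0,0],[0.06,0.012,0,0,0],[0.06,0.012,0,0,0],[0.06,0.012,0,0,0],[0.06,0.012,0,0,0],[0.06,0.012,0,0,0],[0.06,0.012,0,0,0],[0.06,0.01,0,0,0],[0.06,0.008,0,0,0],[0.06,0.005,0,0,0],[0.06,0.003,0,0,0],[0.06,0,0,0,0]]'
python3 - <<'E' 2>/dev/null
from st import *
tool(); thing('plate','scene',.110,.120); thing('plate','side',.110,.120)
E
```

```text
t: 7.93
eef_pos: [0.4768, -0.2543, 0.2766]
tool_rot: [0.001, 0.754, 0.657, -0.0]
contact_force: [-0.2, -4.9, 0.7]
gripper_width: 0.704
grasp_force: 2.7
t: 8.93
eef_pos: [0.4918, -0.145, 0.2765]
tool_rot: [0.001, 0.753, 0.658, 0.0]
contact_force: [-0.8, -3.2, 2.4]
gripper_width: 0.701
grasp_force: 1.6
t 8.93 tcp [ 0.4918 -0.145   0.2765] hob [  -1.4 -133.1] toolY deg -7.78 F [-0.8 -3.2  2.4] w 0.701
scene plate 0.8 hob [ -2.5 -22. ] size [112.1 200.3] yaw rel -0.43 z 0.1151
scene plate 0.72 hob [-508.6  -57.9] size [0. 0.] yaw rel 8.0 z nan
side plate 0.76 hob [-508.6  -57.9] size [0. 0.] yaw rel 8.0 z nan
side plate 0.64 hob [-11.5 -24.4] size [ 89.5 203.6] yaw rel 1.03 z 0.1145
```

```bash
python3 -m pendant '[[0.06,0.003,0,0,0],[0.06,0.004,0,0,0],[0.06,0.004,0,0,0],[0.06,0.004,0,0,0],[0.06,0.003,0,0,0],[0.06,0.002,0,0,0],[0.06,0.0015,0,0,0],[0.06,0,0,0,0],[0.06,-0.015,0,0,0],[0.06,-0.01,0,-0.02,0],[0.06,0,0,-0.04,0],[0.06,0,0,-0.04,0]]'
python3 -m pendant '[[0.0854,0.01,-0.01,-0.03,0],[0.0854,0.03,0,-0.02,0],[0.0854,0.04,0,0,0],[0.0854,0.04,0,0,0],[0.0854,0.04,0,0,0],[0.0854,0.04,0,0,0],[0.0854,0.02,0,0,0],[0.0854,0,0,0,0]]'
python3 - <<'E' 2>/dev/null
from st import *
tool(); thing('plate','scene',.110,.120)
m,im,d=thing('plate','wrist',.110,.120); cv2.imwrite('pics/w3.png',im)
thing('press','wrist',.160,.190)
for r in bot.pinpoint('press_grip','wrist')[:2]: print(round(r['score'],2),r['at'],hobxy(onz(m,r['at'],.165)[0]))
E
```

```text
t: 10.13
eef_pos: [0.4901, -0.1486, 0.3756]
tool_rot: [-0.002, 0.754, 0.657, -0.002]
contact_force: [1.2, 0.6, -0.4]
gripper_width: 0.702
grasp_force: 0.0
t: 10.8
eef_pos: [0.5111, 0.0776, 0.4248]
tool_rot: [-0.001, 0.75, 0.661, -0.0]
contact_force: [0.6, 0.1, 0.7]
gripper_width: 0.999
grasp_force: 0.0
t 10.8 tcp [0.5111 0.0776 0.4248] hob [-13.3  90. ] toolY deg -7.23 F [0.6 0.1 0.7] w 0.999
scene plate 0.86 hob [-508.6  -57.9] size [0. 0.] yaw rel 8.0 z nan
scene plate 0.57 hob [-2.4 -3.3] size [110.9 198.8] yaw rel -0.1 z 0.115
wrist plate 0.6 hob [-2.1 10.1] size [110.2 175.7] yaw rel 0.25 z 0.1159
wrist press 0.88 hob [ -7.9 176.2] size [20.1 88.2] yaw rel -0.65 z 0.1749
0.96 [267.3, 80.7] [ -7.3 178.3]
```

View pics/w3.png

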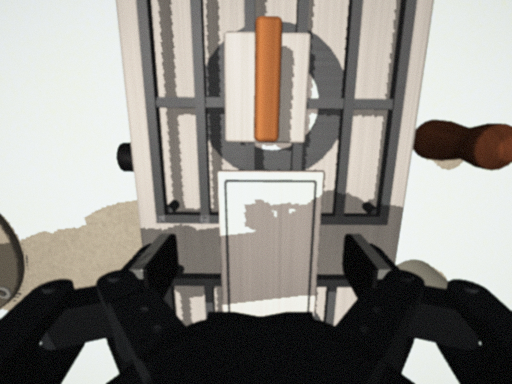

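The plate lies across the gap, about 2–3 mm off. The press handle shows clearly at (268,80), aligned with the tool. Next is the grasp.

```bash
python3 -m pendant '[[0.06,0.03,0.003,0,1.4],[0.06,0.035,0.0025,0,0],[0.06,0.0215,0,0.01,0],[0.06,0,0,0.03,0],[0.06,0,0,0.03,0],[0.06,0,0,0.02,0],[0.06,0,0,0.01,0],[0.06,0,0,0.005,0],[0.06,0,0,0,0]]'
python3 -m pendant '[[0.03,0,0,0,0],[0.03,0,0,0,0],[0.0,0,0,0,0],[0.0,0,0,0,0],[0.0,0,0,0,0],[0.0,0,0,0,0],[0.0,0,0,0,0],[0.0,0,0,0,0]]' 40
python3 - <<'E' 2>/dev/null
from st import *
tool(); m,im,d=look('side'); cv2.imwrite('pics/s4.png',cv2.resize(im[90:260,110:310],None,fx=3,fy=3))
E
```

```text
t: 11.9
eef_pos: [0.5297, 0.1545, 0.3205]
tool_rot: [-0.0, 0.762, 0.648, -0.0]
contact_force: [-0.8, -0.9, -0.1]
gripper_width: 0.701
grasp_force: 0.0
t: 12.57
eef_pos: [0.5292, 0.1553, 0.3213]
tool_rot: [-0.001, 0.762, 0.648, -0.0]
contact_force: [-5.5, -0.2, 6.4]
gripper_width: 0.228
grasp_force: 44.9
t 12.57 tcp [0.5292 0.1553 0.3213] hob [ -6.1 169.5] toolY deg -9.2 F [-5.5 -0.2  6.4] w 0.228
```

View pics/s4.png

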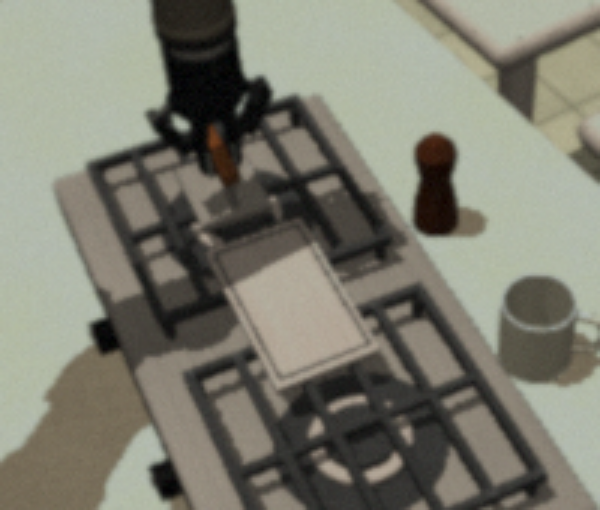

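Side view: fingers hold the wooden handle at (222,155), the plate spans the gap squarely. Lift and carry.

```bash
python3 -m pendant '[[0.0,0,0,-0.005,0],[0.0,0,0,-0.015,0],[0.0,0,0,-0.025,-1.2],[0.0,-0.01,0,0,0],[0.0,-0.02,0.001,0,0],[0.0,-0.03,0.001,0,0],[0.0,-0.03,0.001,0,0],[0.0,-0.03,0.001,0,0],[0.0,-0.03,0,0,0],[0.0,-0.02,0,0,0],[0.0,-0.009,0,0,0],[0.0,0,0,0,0]]' 50
python3 - <<'E' 2>/dev/null
from st import *
tool(); thing('plate','scene',.110,.120); m,im,d=thing('press','scene',.145,.225)
m,im,d=thing('press','wrist',.20,.24); cv2.imwrite('pics/w5.png',im)
thing('plate','wrist',.110,.120); 
for r in bot.pinpoint('press_grip','wrist')[:2]: print(round(r['score'],2),r['at'],hobxy(onz(m,r['at'],.21)[0]))
E
```

```text
t: 13.62
eef_pos: [0.5075, -0.0257, 0.3654]
tool_rot: [0.0, 0.756, 0.654, -0.0]
contact_force: [-0.9, 0.6, -5.5]
gripper_width: 0.226
grasp_force: 49.8
t 13.62 tcp [ 0.5075 -0.0257  0.3654] hob [ -2.5 -12.7] toolY deg -8.31 F [-0.9  0.6 -5.5] w 0.226
scene plate 0.6 hob [-2.7 -2.3] size [110.8 200.9] yaw rel 0.13 z 0.115
scene plate 0.58 hob [-508.6  -57.9] size [0. 0.] yaw rel 8.0 z nan
scene press 0.76 hob [-1.8 -2.1] size [ 81.1 101.1] yaw rel 0.61 z 0.1612
scene press 0.6 hob [-508.6  -57.9] size [0. 0.] yaw rel 8.0 z nan
wrist press 0.56 hob [-1.2  3. ] size [20.  82.1] yaw rel 0.42 z 0.219
wrist plate 0.96 hob [-2.1 16.7] size [110.3 159.7] yaw rel 0.03 z 0.1161
0.67 [260.2, 240.1] [-0.7 -1.2]
```

View pics/w5.png

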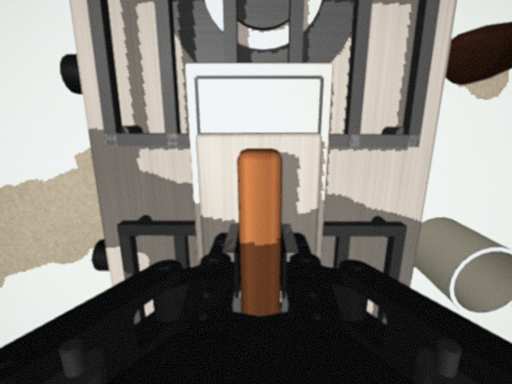

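The press hangs centred and parallel over the plate (handle at (260,230), base edge parallel to the plate's groove). Lower gently.

```bash
python3 -m pendant '[[0.0,0,0,0.008,0],[0.0,0,0,0.01,0],[0.0,0,0,0.006,0],[0.0,0,0,0.003,0],[0.0,0,0,0.002,0],[0.0,0,0,0.001,0],[0.0,0,0,0.001,0],[0.0,0,0,0.001,0],[0.0,0,0,0.001,0],[0.0,0,0,0,0]]'
```

```text
t: 14.9
eef_pos: [0.5087, -0.0226, 0.3327]
tool_rot: [-0.0, 0.755, 0.656, 0.0]
contact_force: [0.5, -0.4, -6.6]
gripper_width: 0.224
grasp_force: 49.8
```

```bash
python3 -m pendant '[[0.0,0,0,0.0007,0],[0.0,0,0,0.0007,0],[0.0,0,0,0.0006,0],[0.0,0,0,0,0]]'
```

```text
t: 15.23
eef_pos: [0.5087, -0.0229, 0.3313]
tool_rot: [-0.0, 0.755, 0.656, 0.0]
contact_force: [-4.4, -0.6, 3.5]
gripper_width: 0.224
grasp_force: 51.1
```

Contact made; release and withdraw.

```bash
python3 -m pendant '[[0.025,0,0,0,0],[0.03,0,0,0,0],[0.05,0,0,0,0],[0.05,0,0,0,0],[0.05,0,0,-0.01,0],[0.05,0,0,-0.03,0],[0.05,0,0,-0.04,0],[0.05,0,0,-0.04,0],[0.05,-0.04,0,-0.01,0],[0.05,-0.04,0,0,0],[0.05,-0.04,0,0,0],[0.05,-0.04,0,0,0]]'
python3 - <<'E' 2>/dev/null
from st import *
tool(); thing('plate','side',.110,.1185);thing('press','side',.12,.132)
thing('plate','scene',.110,.1185);thing('press','scene',.12,.132)
m,im,d=thing('press','wrist',.12,.132); thing('plate','wrist',.110,.1185); cv2.imwrite('pics/w6.png',im)
E
```

```text
t: 16.23
eef_pos: [0.486, -0.1825, 0.4619]
tool_rot: [0.0, 0.754, 0.657, 0.001]
contact_force: [0.1, 1.1, -0.4]
gripper_width: 0.59
grasp_force: 0.0
t 16.23 tcp [ 0.486  -0.1825  0.4619] hob [  -2. -171.] toolY deg -7.91 F [ 0.1  1.1 -0.4] w 0.59
side plate 0.79 hob [-2.  -3.5] size [110.5 201.5] yaw rel 0.26 z 0.1144
side plate 0.56 hob [-508.6  -57.9] size [0. 0.] yaw rel 8.0 z nan
side press 0.77 hob [-1.2 -5.5] size [80.9 98.4] yaw rel -0.52 z 0.1263
scene plate 0.98 hob [-508.6  -57.9] size [0. 0.] yaw rel 8.0 z nan
scene plate 0.95 hob [-3.2 -1.7] size [112.9 201.7] yaw rel 0.61 z 0.1149
scene press 0.94 hob [-1.8 -3.3] size [80.7 99. ] yaw rel 1.04 z 0.1268
wrist press 0.65 hob [ -1.3 -22. ] size [62.3 79.4] yaw rel -89.7 z 0.1282
wrist press 0.64 hob [-39.3 -52.5] size [0. 0.] yaw rel 8.0 z 0.1221
wrist plate 0.84 hob [ -1.5 -44.3] size [109.8 115.1] yaw rel 0.19 z 0.1162
```

View pics/w6.png

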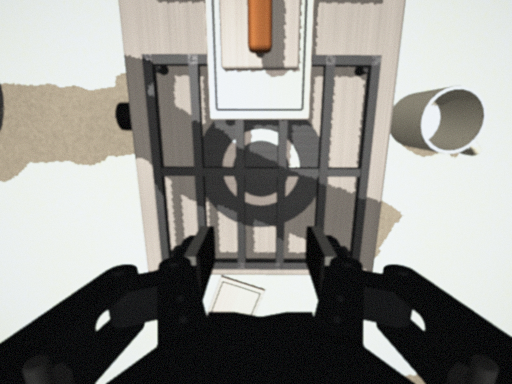

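The plate (edge at row 118) and the press on it, (260,40), sit square. Both are within about 3 mm of where they should be.

```bash
python3 -c "from station import bot; print(bot.hand_in())"
```

```text
the job is handed in; nothing more can be done
None
```

The job is handed in, with no verdict returned: the griddle plate lies square across the gap, about 3–4 mm off the middle, with the press within about 2 mm of the plate's middle and aligned to it; the mill and mug were not touched, and it took about 17 s.

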